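# Raise the over-centre lamp arm and switch the unit on

### The job

Lift the folded arm of the beige overhead lamp unit by its red crossbar until it is past its balance point and leans back on its spring stop by itself; do not force it against the stop. Let go of it, then press the raised end of the white rocker switch down to switch the unit on. Leave the mug, slide clicker, staple remover and prism where they are.

Things in the scene. Friction and masses are not known exactly. Their poses are not given: they have to be found in the camera images.
- unit: Beige lamp unit fixed on the desk: box 320 mm (its x) by 250 mm (its y) by 60 mm high, glass platen on top. Origin: centre of its underside; x points from the folded arm's crossbar end to the hinge end. Hinge cheeks at x = +90 mm, 134 mm high, within 37 mm of the middle plane. Rocker switch on top at x = -115, y = -92 mm
- hinge (a point): Axis of the arm's hinge, in the unit's middle plane, 120 mm up, parallel to the unit's y. A steel counterweight on a stalk above it is clamped at a different angle in every set-up, so the balance point (about 0.4 to 1.4 rad) and the angle where the weight meets the stop (about 0.6 to 1.65 rad, 0.12 to 0.33 past balance) are not known beforehand and must be felt
- boom (a joint): Angle of the lamp arm (rad): 0 = folded level over the platen (pointing to the unit's -x), growing as the crossbar rises; 1.57 = upright. Free hinge with a smooth damper (0.8 N m s per rad). Lifting the crossbar takes 1.5 to 5 N when folded, falling to nothing at the balance point; then the arm pulls on towards the stop with up to 2 N. Released too early it sinks shut
- handle (a point): Middle of the red crossbar at the arm's free end: round bar 12 mm thick, 110 mm long, parallel to the unit's y, 210 mm from the hinge axis; free to pinch from above from 8 to 55 mm either side of its middle; turns in a light pinch. A lamp head 50 mm wide hangs under the arm, 60 to 116 mm from the hinge, to 31 mm below the arm's middle line
- stop: Sprung rubber stop pad (34 by 30 mm) on a dark bracket behind the hinge; origin: middle of its face. It catches the counterweight 90 mm from the hinge axis. Spring 4 N per mm there, felt as about 0.7 N per mm at the crossbar. It must not be loaded with more than 16 N, which is about 6 N of push at the crossbar
- rocker (a joint): White rocker switch 44 mm (unit's x) by 24 mm (unit's y): 0 = off, 0.36 rad = fully on. Stays where it is left; takes about 2 to 3 N at its end
- rocker_on (a point): On the upper surface of the rocker 3 mm in from the end that is raised when off (the end towards the hinge, unit's +x); about 82 mm above the desk when off. Pressing it about 6 mm straight down switches on
- mug: White ceramic mug, 76 mm in diameter, 92 mm high, loose; origin at the centre of its underside
- clicker: Black plastic slide clicker, 105 by 34 by 18 mm, loose; origin at the centre of its underside
- remover: Silver staple remover, 60 by 16 by 28 mm high, loose; origin at the centre of its underside
- prism: Glass prism standing on end, triangular, 42 mm sides, 60 mm high, loose; origin at the centre of its underside

How it is judged (in metres and radians):
On the way, in this order (a step that is already met when the one before it is completed fails the run):
1. the arm leans on its spring stop by itself, let go and at rest (value of joint boom above 0.5 rad and contact force between stop and boom above 0.5 N and contact force between each of the fingers, the arm and boom below 0.1 N and velocity of joint boom between -0.05 and 0.05 rad/s), for 0.3 s.
2. the rocker switch is pressed to on (value of joint rocker above 0.25 rad), for 0.1 s.
At the end, for the whole second after the job is handed in: The arm is open (more than 0.5 rad), leaning on its spring stop by its own weight (more than 0.5 N) and at rest (under 0.05 rad/s), and the rocker switch is on (more than 0.25 of its 0.36 rad) (value of joint boom above 0.5 rad and contact force between stop and boom above 0.5 N and velocity of joint boom between -0.05 and 0.05 rad/s and value of joint rocker above 0.25 rad); the robot touches nothing.
It fails at once if the arm is forced or slammed against its spring stop (more than 16 N) (contact force between stop and anything else above 16 N).
It fails at once if the mug, clicker, staple remover or prism is moved by more than 20 mm (distance of any of mug, clicker, remover, prism from where it was at the start of the episode above 0.02 m).
It also fails if it takes over 72 s, if anything falls off the work surface, if the arm or the gripper's body presses on something with over 40 N, if the wrist force passes 120 N, or if a joint passes its speed limit or range.

### The arm

A 6-joint arm with a two-finger parallel gripper is mounted at the origin on the work surface. World frame = base frame: x ahead of the robot, y to its left, z up, the work surface at z = 0. Lengths are in m, angles in degrees, forces in N, time in s.
With the tool pointing down it reaches from about 0.4 to 0.825 m from the base axis. Payload 7 kg.
Tool frame: the origin (TCP) lies at the very end of the fingers, on their centre line; the grasp point (between the pads) lies 19 mm behind it (ctrl.pinch_z is the distance from the TCP to the grasp point, in m); z points along the fingers, x is the direction in which the jaws open and shut, and the axes are right-handed (so a half turn about z gives the same grasp; the last joint's range is limited). The gripper opens to 88 mm and grips with 3 to 60 N. Pads are 19 mm wide; open, the fingers measure 130 mm over their backs; the gripper's body (78 mm by 193 mm) begins 47 mm behind the grasp point.
Start: joints at [92.882, 20.546, 0.682, 0, -70.136, -16.507], TCP at [0.159, 0.656, 0.227] pointing down, gripper open.
Joint ranges: [-176.03, 176.03], [-82.01, 121.73], [-58.28, 71.71], [-173.87, 95.51], [-174.79, -0.11], [-173.66, 173.66]. Speed limits (degrees/s): [136.94, 136.94, 172.46, 180, 180, 180].

### API

Orientations are given as [roll, pitch, yaw] about the fixed x, y, z axes, in that order (R = Rz(yaw) Ry(pitch) Rx(roll)).
In Python, from plant import ctrl gives the robot as it stands.
- The arm moves only by the tool carry_out, never from a script. Its argument "increments" is a list of rows, each a list of 7 numbers: the turn, a rotation vector about the world's x, y, z in degrees, then the shift along the world's x, y, z in mm, then the closure, from 0 (fully open) to 1 (shut). In form: [[ax, ay, az, dx, dy, dz, grip], ...]. A call has 1 to 20 rows; each row is the pose to reach, as a shift and turn from the pose commanded when the call began; what a row does not reach only later rows make up. A row lasts 1/8 s, in which the tool goes at most 62.5 mm and 10.7 degrees, less where a joint would pass 70% of its speed; a pose out of reach is approached as far as the arm can. A call with a gripper value outside its range is refused whole. The fingers move at their own pace and stop on an object; the grip force is fixed at half the most. Time passes only in rows, so rows that repeat a pose let the fingers close. It gives the time, the measured TCP pose, the force and the opening at its end, in the units of the state.
- ctrl.get_obs(): the state, without advancing time (a new reading comes with each control period).
- ctrl.snapshot(name): name is "side" or "top"; returns a dict with "pixels" (400x640x3 uint8, blue, green, red), "intrinsics" (3x3 intrinsics, pixels), "rvec" (rotation vector, rad) and "tvec" (3), from world to camera coordinates, as OpenCV has them. Camera axes: x right, y down, z forward; pixel columns grow to the right and rows downward; lengths in m; the calibration is good to about 2 mm. A picture is of the moment at which its call begins. There is no depth.
- ctrl.close_job(): hands the job in, once; it reports no verdict.
Trained networks look in a picture, given as the dict that the camera call returned (one of the last four; its "shot" number tells which), for a name from the list of things; names that differ only in an ending like _2 or _b are one class to them, and where a whole thing is asked for, a point or a joint stands for the part that bears it (a point fixed in the world has none). Each returns a list of dicts, best first, with "confidence" (0 to 1); they miss things now and then, are a little off and sometimes report something else, mostly with a low value. They report only what shows in the picture. A call takes as long as a camera call.
- ctrl.search_frame(picture, label): "centre" ([x, y, z] in m, in world coordinates, good to about 4 mm: the middle of the surface that is visible of it).
- ctrl.outline_of(picture, label): "pixels" (400x640 bool, what is visible of it).
The state is a dict: "clock": time; "joint_pos": joint angles; "qvel": joint speeds; "tau": joint torques, N m; "tool_pos": TCP position; "orientation": TCP orientation; "force": force on the tool from outside, world axes, zero at the start; "moment": the same for the moment, N m; "opening": finger opening in m.
Only numpy, scipy, OpenCV 4.12 (cv2) and the standard library are available. Lean on these libraries where they do the work, as an engineer would, in place of code of your own. Each camera call takes 0.05 s, during which the arm holds its last target. There are 200 camera calls.

## Working session

There is one attempt and no reset: what is moved stays moved. The work goes in short steps, Python scripts to look and compute and a tool call to move; the robot and the scene stay as the last step left them, time stands still between calls to the robot, and variables do not carry over. Pictures are saved under pics/ and viewed, about 8 in all and at most 12, crops included, and the job is handed in when it is done.

Besides the shell and the picture viewer there is one more tool, called after ">>>" in YAML: its name, and indented under it one key for each argument. carry_out: Moves the arm, as the interface text tells. Its arguments: {"type":"object","properties":{"increments":{"type":"array"}},"required":["increments"]}

```bash
mkdir -p pics; ls; cat > h.py <<'E'
from plant import ctrl
import numpy as np, cv2
def find(names,cams=("side","top")):
    for c in cams:
        s=ctrl.snapshot(c)
        for n in names:
            r=ctrl.search_frame(s,n)
            print(c,n,[(np.round(d["centre"],3).tolist(),round(d["confidence"],2)) for d in r[:2]])
        cv2.imwrite(f"pics/{c}_{s['shot']}.png",s["pixels"]); print(f"pics/{c}_{s['shot']}.png")
E
python3 - <<'E'
from h import *
o=ctrl.get_obs(); print({k:np.round(v,3).tolist() for k,v in o.items()})
find(["unit","boom","handle","stop","rocker","rocker_on","hinge","mug","clicker","remover","prism"])
E
```

```text
pics
{'clock': 0.0, 'joint_pos': [92.882, 20.595, 0.633, -0.021, -70.136, -16.507], 'qvel': [0.071, 0.134, 0.073, 0.008, -0.002, 0.017], 'tau': [0.001, -58.271, 29.305, 6.997, 0.007, -0.0], 'tool_pos': [0.159, 0.656, 0.226], 'orientation': [-179.991, -0.099, -103.632], 'force': [-0.475, -0.096, -0.036], 'moment': [0.016, 0.003, -0.076], 'opening': 0.088}
side unit [([0.592, -0.115, 0.063], 0.81)]
side boom [([0.6, -0.1, 0.129], 0.78), ([0.49, 0.104, 0.058], 0.2)]
side handle [([0.6, -0.102, 0.128], 0.94)]
side stop [([0.733, -0.071, 0.199], 0.56)]
side rocker [([0.482, -0.205, 0.082], 0.8)]
side rocker_on [([0.482, -0.204, 0.079], 0.59)]
side hinge [([0.583, -0.118, 0.06], 0.94), ([0.727, -0.068, 0.2], 0.66)]
side mug [([0.49, 0.105, 0.058], 0.63), ([0.714, -0.302, 0.019], 0.62)]
side clicker []
side remover [([0.616, 0.124, 0.017], 0.68)]
side prism [([0.543, -0.319, 0.059], 0.58), ([0.48, -0.206, 0.079], 0.18)]
pics/side_1.png
top unit [([0.579, -0.084, 0.06], 0.81)]
top boom [([0.596, -0.093, 0.121], 0.81), ([0.49, 0.119, 0.008], 0.25)]
top handle [([0.591, -0.096, 0.126], 0.89)]
top stop [([0.727, -0.066, 0.202], 0.65)]
top rocker [([0.486, -0.204, 0.078], 0.68)]
top rocker_on [([0.486, -0.202, 0.076], 0.67)]
top hinge [([0.579, -0.084, 0.059], 0.92)]
top mug [([0.489, 0.125, 0.007], 0.62)]
top clicker [([0.715, -0.294, 0.019], 0.73), ([0.595, -0.093, 0.123], 0.2)]
top remover [([0.486, -0.205, 0.079], 0.27)]
top prism [([0.543, -0.311, 0.06], 0.47)]
pics/top_2.png
```

View pics/side_1.png

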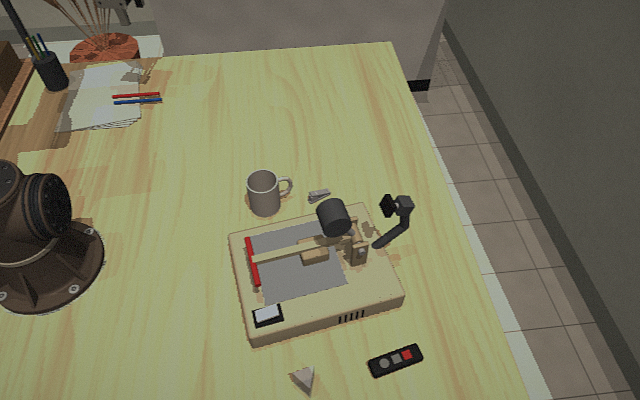

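View pics/top_2.png

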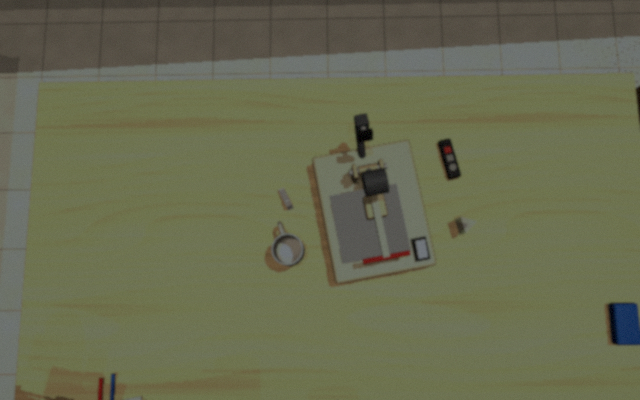

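The side view shows the red crossbar from (248,238) to (257,284), the rocker at (267,315) and the stop at (388,205). The top view shows the bar from (363,261) to (410,254) and the rocker at (421,249). The mug is by the unit's left side, and the prism and clicker are by its right. Next I triangulate the bar ends and the unit's corners.

```bash
cat > m.py <<'E'
from h import *
P={};U={}
for c in("side","top"):
    s=ctrl.snapshot(c);R=cv2.Rodrigues(np.array(s["rvec"]))[0];t=np.array(s["tvec"]).reshape(3,1)
    P[c]=s["intrinsics"]@np.hstack([R,t]); print(c,"cam",(-R.T@t).ravel().round(2))
    im=s["pixels"].astype(int);b,g,r=im[...,0],im[...,1],im[...,2]
    m=((r>90)&(g<0.4*r)&(b<0.5*r)).astype(np.uint8)
    n,L,st,ce=cv2.connectedComponentsWithStats(m)
    o=ctrl.search_frame(s,"handle")[0]["centre"]; 
    w=m.copy(); x0,x1,y0,y1=(240,270,225,295) if c=="side" else (355,420,245,270)
    ys,xs=np.nonzero(m[y0:y1,x0:x1]);p=np.c_[xs+x0,ys+y0].astype(float)
    d=p-p.mean(0);v=np.linalg.svd(d,full_matrices=False)[2][0];v*=np.sign(v[1] if c=="side" else v[0])
    q=d@v;U[c]=[p.mean(0)+q.min()*v,p.mean(0)+q.max()*v];print(c,len(p),np.round(U[c],1).tolist())
    for nm in("rocker","unit","boom"):
        k=ctrl.outline_of(s,nm)
        if k:
            ys,xs=np.nonzero(k[0]["pixels"]);U[c+nm]=(xs.mean(),ys.mean());print(nm,np.round(U[c+nm],1),cv2.minAreaRect(np.c_[xs,ys].astype(np.float32)))
def tri(a,b):
    X=cv2.triangulatePoints(P["side"],P["top"],np.array(a,float).reshape(2,1),np.array(b,float).reshape(2,1));return (X[:3]/X[3]).ravel()
e=[tri(U["side"][i],U["top"][i]) for i in(0,1)]
print("ends",np.round(e,4),"len",np.linalg.norm(e[1]-e[0]),"mid",np.mean(e,0).round(4))
d=e[0]-e[1];print("yaw of unit y axis - 90:",np.degrees(np.arctan2(d[1],d[0]))-90)
print("rocker",tri(U["siderocker"],U["toprocker"]).round(4))
for i,(px) in enumerate([(314,156),(409,141),(435,263),(336,281)]): # top corners at z=.06
    M=P["top"];A=M[:,[0,1,3]].copy();A[:,2]+=M[:,2]*.06;x=np.linalg.solve(A,[*px,1]);print("corner",(x[:2]/x[2]).round(3))
E
python3 m.py
```

```text
side cam [ 0.54 -0.58  0.87]
side 239 [[246.2, 236.7], [257.7, 286.1]]
rocker [266.  312.9] ((265.75341796875, 312.84246826171875), (12.406362533569336, 23.99343490600586), 69.44395446777344)
unit [394.6 360.3] ((394.8977966308594, 360.218994140625), (20.162839889526367, 55.191505432128906), 70.01689147949219)
boom [311.7 238.5] ((298.7969055175781, 242.1040496826172), (54.104225158691406, 117.9273681640625), 64.31185150146484)
top cam [0.41 0.02 1.28]
top 126 [[363.8, 261.2], [408.1, 252.5]]
rocker [421.7 248.1] ((421.7647705078125, 248.05885314941406), (17.947635650634766, 10.186494827270508), 75.96376037597656)
unit [373.  208.2] ((370.19281005859375, 194.64724731445312), (163.66261291503906, 103.20683288574219), 78.42481231689453)
ends [[ 0.4521 -0.0619  0.1284]
 [ 0.471  -0.1658  0.1134]] len 0.106626144631014 mid [ 0.4616 -0.1138  0.1209]
yaw of unit y axis - 90: 10.323019945292671
rocker [ 0.4825 -0.2043  0.0779]
corner [0.716 0.051]
corner [ 0.751 -0.187]
corner [ 0.448 -0.238]
corner [0.407 0.001]
```

>>> carry_out:
  increments:
    - [0, 0, -35, 240, -330, 0, 0]
    - [0, 0, -35, 240, -330, 0, 0]
    - [0, 0, -35, 240, -330, 0, 0]
    - [0, 0, -35, 240, -330, 0, 0]
    - [0, 0, -35, 240, -330, 0, 0]
    - [0, 0, -35, 240, -330, 0, 0]
    - [0, 0, -35, 240, -330, 0, 0]
    - [0, 0, -66.5, 297, -736, -30, 0]
    - [0, 0, -66.5, 297, -736, -30, 0]
    - [0, 0, -66.5, 297, -736, -30, 0]
    - [0, 0, -66.5, 297, -736, -60, 0]
    - [0, 0, -66.5, 297, -736, -60, 0]
    - [0, 0, -66.5, 297, -736, -60, 0]
    - [0, 0, -66.5, 297, -736, -60, 0]
    - [0, 0, -66.5, 297, -736, -60, 0]
    - [0, 0, -66.5, 297, -736, -60, 0]
    - [0, 0, -66.5, 297, -736, -60, 0]

```text
clock: 3.82
tool_pos: [0.4562, -0.0792, 0.1669]
orientation: [180.0, 0.0, -170.1]
force: [0.7, 0.9, 0.0]
opening: 0.0872
```

```bash
python3 - <<'E'
from h import *
s=ctrl.snapshot("side");cv2.imwrite("pics/a.png",cv2.resize(s["pixels"][150:350,190:450],None,fx=3,fy=3))
o=ctrl.get_obs();print(o["force"],o["moment"],o["clock"])
E
```

```text
[0.34086649 0.14674385 0.19313766] [ 0.0909335  -0.05892128  0.00704855] 3.875
```

View pics/a.png

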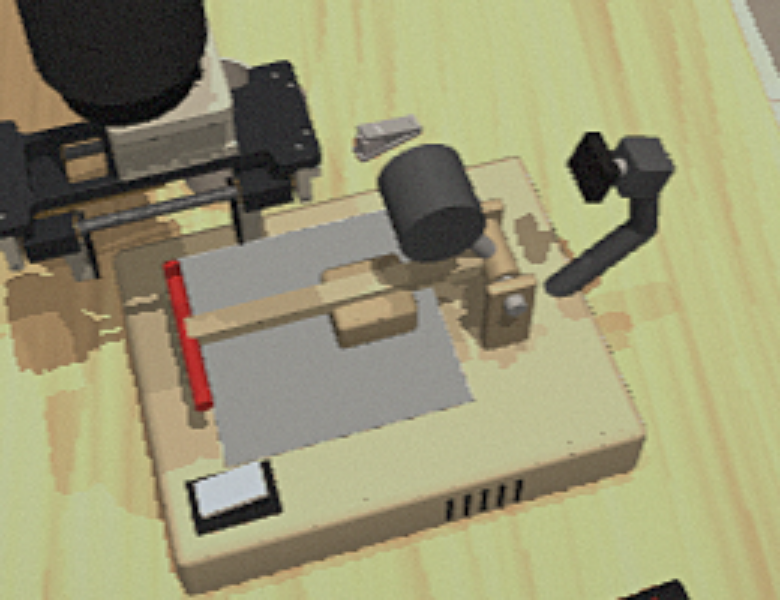

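The gripper stands over the bar's left half. The counterweight leans towards the gripper and leaves room for its body. Next: descend and pinch.

>>> carry_out:
  increments:
    - [0, 0, 0, 0, 0, -35, 0]
    - [0, 0, 0, 0, 0, -65, 0]
    - [0, 0, 0, 0, 0, -65, 0]
    - [0, 0, 0, 0, 0, -65, 0.6]
    - [0, 0, 0, 0, 0, -65, 0.75]
    - [0, 0, 0, 0, 0, -65, 0.82]
    - [0, 0, 0, 0, 0, -65, 0.9]
    - [0, 0, 0, 0, 0, -65, 0.9]
    - [0, 0, 0, 0, 0, -65, 0.9]
    - [0, 0, 0, 0, 0, -65, 0.9]

```text
clock: 5.12
tool_pos: [0.456, -0.0801, 0.1015]
orientation: [-180.0, -0.0, -170.1]
force: [-0.0, 0.4, -0.2]
opening: 0.023
```

```bash
cat > f.py <<'E'
from h import *
a=np.radians(9.7);ux=np.array([np.cos(a),np.sin(a),0]);uy=np.array([-np.sin(a),np.cos(a),0]);H=np.array([.669,-.078,.12])
o=ctrl.get_obs();F=np.array(o["force"]);M=np.array(o["moment"]);p=np.array(o["tool_pos"])+[0,0,.019]
d=p-H;th=np.arctan2(d[2],-d@ux);tan=np.sin(th)*ux+np.array([0,0,np.cos(th)])
print("t",o["clock"],"theta",th.round(3),"r",np.hypot(d[2],d@ux).round(4),"y",(d@uy).round(3),"F u",(F@ux).round(2),(F@uy).round(2),F[2].round(2),"tang",(-F@tan).round(2),"My",(M@uy).round(3),"open",o["opening"],"tilt",np.round(o["orientation"],2))
E
python3 f.py
```

```text
t 5.125 theta 0.003 r 0.2103 y 0.034 F u 0.04 0.36 -0.18 tang 0.18 My -0.063 open 0.022959198392180642 tilt [-1.8000e+02 -1.0000e-02 -1.7013e+02]
```

>>> carry_out:
  increments:
    - [0, 0, 0, 0, 0, 0, 0.95]
    - [0, 0, 0, 0, 0, 0, 0.95]
    - [0, 0, 0, 0, 0, 0, 0.95]
    - [0, 0, 0, 0, 0, 0, 0.95]
    - [0, 0, 0, 0.1, 0, 5.2, 0.95]
    - [0, 0, 0, 0.3, 0, 10.5, 0.95]
    - [0, 0, 0, 0.6, 0.1, 15.7, 0.95]
    - [0, 0, 0, 1, 0.2, 21, 0.95]
    - [0, 0, 0, 1.6, 0.3, 26, 0.95]
    - [0, 0, 0, 2.4, 0.4, 31.4, 0.95]
    - [0, 0, 0, 2.4, 0.4, 31.4, 0.95]
    - [0, 0, 0, 2.4, 0.4, 31.4, 0.95]

```text
clock: 6.62
tool_pos: [0.4592, -0.0794, 0.1331]
orientation: [-180.0, 0.1, -170.1]
force: [6.4, 0.1, -4.4]
opening: 0.0113
```

```bash
python3 f.py
```

```text
t 6.625 theta 0.154 r 0.2095 y 0.034 F u 6.31 -0.99 -4.36 tang 3.34 My -2.091 open 0.011308459996931641 tilt [-1.8000e+02  8.0000e-02 -1.7011e+02]
```

>>> carry_out:
  increments:
    - [0, 0, 0, 2, 0.3, 5, 0.95]
    - [0, 0, 0, 3.3, 0.5, 10.3, 0.95]
    - [0, 0, 0, 4.3, 0.7, 15.5, 0.95]
    - [0, 0, 0, 5.5, 1, 20.6, 0.95]
    - [0, 0, 0, 7, 1.2, 25.7, 0.95]
    - [0, 0, 0, 8.4, 1.4, 30.7, 0.95]
    - [0, 0, 0, 10, 1.7, 35.7, 0.95]
    - [0, 0, 0, 11.6, 2, 40.6, 0.95]
    - [0, 0, 0, 13.5, 2.3, 45.5, 0.95]
    - [0, 0, 0, 15.4, 2.6, 50.4, 0.95]
    - [0, 0, 0, 15.4, 2.6, 50.4, 0.95]
    - [0, 0, 0, 15.4, 2.6, 50.4, 0.95]

```text
clock: 8.12
tool_pos: [0.4729, -0.0771, 0.1835]
orientation: [180.0, -0.1, -170.1]
force: [-6.6, 0.8, -0.1]
opening: 0.0108
```

```bash
python3 f.py
```

```text
t 8.125 theta 0.404 r 0.21 y 0.034 F u -6.35 1.92 -0.06 tang 2.55 My 2.39 open 0.010753222287344039 tilt [ 1.7999e+02 -1.0000e-01 -1.7014e+02]
```

>>> carry_out:
  increments:
    - [0, 0, 0, 1.4, 0.2, 4.8, 0.95]
    - [0, 0, 0, 3.5, 0.6, 9.5, 0.95]
    - [0, 0, 0, 5.8, 1, 14.2, 0.95]
    - [0, 0, 0, 8.3, 1.4, 18.9, 0.95]
    - [0, 0, 0, 10.8, 1.8, 23.5, 0.95]
    - [0, 0, 0, 13.5, 2.3, 28, 0.95]
    - [0, 0, 0, 16.3, 2.8, 32.4, 0.95]
    - [0, 0, 0, 19.1, 3.3, 36.8, 0.95]
    - [0, 0, 0, 22.1, 3.8, 41.1, 0.95]
    - [0, 0, 0, 25.1, 4.3, 45.3, 0.95]
    - [0, 0, 0, 28.3, 4.8, 49.4, 0.95]
    - [0, 0, 0, 31.6, 5.4, 53.5, 0.95]
    - [0, 0, 0, 31.6, 5.4, 53.5, 0.95]
    - [0, 0, 0, 31.6, 5.4, 53.5, 0.95]

```text
clock: 9.88
tool_pos: [0.5046, -0.0716, 0.2381]
orientation: [180.0, -0.1, -170.1]
force: [-11.8, 3.5, 6.5]
opening: 0.0105
```

```bash
cat >> f.py <<'E'
G=F-0;q=M@uy+.354*(F@ux);rad=F@(-np.cos(th)*ux+np.array([0,0,np.sin(th)]))
print("outward radial",rad.round(2),"q",q.round(3),"gravity N",((-F@tan)-q/.21).round(2))
E
python3 f.py
```

```text
t 9.875 theta 0.705 r 0.2115 y 0.034 F u -11.09 5.41 6.48 tang 2.26 My 3.915 open 0.010513765020228157 tilt [ 1.7998e+02 -6.0000e-02 -1.7012e+02]
outward radial 12.64 q -0.012 gravity N 2.32
```

>>> carry_out:
  increments:
    - [0, 0, 0, -0.8, 0.2, 0.6, 0.95]
    - [0, 0, 0, -1.3, 0.4, 1, 0.95]
    - [0, 0, 0, -1.3, 0.4, 1, 0.95]
    - [0, 0, 0, -1.3, 0.4, 1, 0.95]

```text
clock: 10.38
tool_pos: [0.5045, -0.0714, 0.2381]
orientation: [-180.0, 0.0, -170.1]
force: [-1.9, -1.9, -0.0]
opening: 0.0114
```

```bash
python3 f.py
```

```text
t 10.375 theta 0.705 r 0.2115 y 0.034 F u -2.16 -1.56 -0.03 tang 1.43 My 0.902 open 0.011372236441953678 tilt [-1.7998e+02  3.0000e-02 -1.7012e+02]
outward radial 1.62 q 0.136 gravity N 0.78
```

>>> carry_out:
  increments:
    - [0, 0, 0, 2.2, 0.4, 2.7, 0.95]
    - [0, 0, 0, 4.5, 0.8, 5.5, 0.95]
    - [0, 0, 0, 6.6, 1.2, 7.8, 0.95]
    - [0, 0, 0, 8.7, 1.6, 10.1, 0.95]
    - [0, 0, 0, 10.9, 2, 12.4, 0.95]
    - [0, 0, 0, 13, 2.4, 14.7, 0.95]
    - [0, 0, 0, 15.2, 2.8, 16.9, 0.95]
    - [0, 0, 0, 17.4, 3.2, 19.1, 0.95]
    - [0, 0, 0, 19.7, 3.6, 21.3, 0.95]
    - [0, 0, 0, 22, 4, 23.4, 0.95]
    - [0, 0, 0, 22, 4, 23.4, 0.95]
    - [0, 0, 0, 22, 4, 23.4, 0.95]

```text
clock: 11.88
tool_pos: [0.5263, -0.0673, 0.2619]
orientation: [-180.0, 0.0, -170.1]
force: [-4.1, -3.4, 4.8]
opening: 0.011
```

```bash
sed -i 's/9\.7)/10.2)/; s/H=np.array.*$/H=np.array([.6705,-.0777,.124])/' f.py; python3 f.py
```

```text
t 11.875 theta 0.842 r 0.2103 y 0.036 F u -4.69 -2.66 4.83 tang 0.28 My 1.858 open 0.010956463687408574 tilt [-1.7998e+02  4.0000e-02 -1.7012e+02]
outward radial 6.73 q 0.197 gravity N -0.65
```

>>> carry_out:
  increments:
    - [0, 0, 0, 1.6, 0.1, 2.6, 0.95]
    - [0, 0, 0, 3.9, 0.5, 4.7, 0.95]
    - [0, 0, 0, 6.3, 0.9, 6.7, 0.95]
    - [0, 0, 0, 8.7, 1.4, 8.7, 0.95]
    - [0, 0, 0, 8.7, 1.4, 8.7, 0.95]
    - [0, 0, 0, 8.7, 1.4, 8.7, 0.95]
    - [0, 0, 0, 8.7, 1.4, 8.7, 0.95]

```text
clock: 12.75
tool_pos: [0.5348, -0.0658, 0.2697]
orientation: [180.0, 0.0, -170.1]
force: [2.0, -4.0, -6.0]
opening: 0.0108
```

```bash
python3 f.py
```

```text
t 12.75 theta 0.897 r 0.2107 y 0.036 F u 1.31 -4.27 -5.96 tang 2.69 My -0.306 open 0.010804916165286987 tilt [ 179.99    0.   -170.13]
outward radial -5.48 q 0.159 gravity N 1.93
```

```bash
python3 - <<'E'
from h import *
s=ctrl.snapshot("side");t=ctrl.snapshot("top")
cv2.imwrite("pics/b.png",np.hstack([cv2.resize(s["pixels"][140:300,230:430],None,fx=2.2,fy=2.2),cv2.resize(t["pixels"][100:280,310:450],(274,352))]))
for i in range(3):
    ctrl.snapshot("top");o=ctrl.get_obs();print(np.round(o["force"],2),np.round(o["moment"],3))
E
python3 f.py
```

```text
[ 2.55 -3.86 -4.94] [-1.33  -0.763  0.011]
[ 2.87 -2.46 -5.76] [-1.347 -0.841 -0.063]
[ 3.14 -3.8  -6.24] [-1.353e+00 -8.470e-01 -1.000e-03]
t 13.0 theta 0.898 r 0.2107 y 0.036 F u 2.41 -4.3 -6.24 tang 2.0 My -0.594 open 0.010875453759436365 tilt [ 1.8000e+02  1.0000e-02 -1.7012e+02]
outward radial -6.38 q 0.261 gravity N 0.75
```

View pics/b.png

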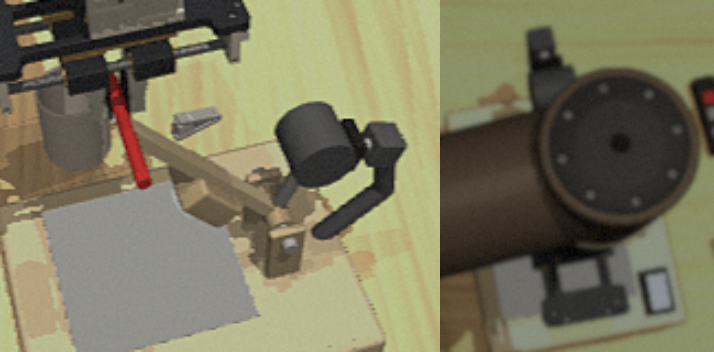

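The counterweight looks right at the stop pad at (350,135), so the arm should be past balance. I relax the pull and open the fingers part-way to see whether it stays up.

>>> carry_out:
  increments:
    - [0, 0, 0, 0.4, 0.5, -0.6, 0.95]
    - [0, 0, 0, 0.4, 0.5, -0.6, 0.95]
    - [0, 0, 0, 0.4, 0.5, -0.6, 0.6]
    - [0, 0, 0, 0.4, 0.5, -0.6, 0.6]
    - [0, 0, 0, 0.4, 0.5, -0.6, 0.6]
    - [0, 0, 0, 0.4, 0.5, -0.6, 0.6]

```text
clock: 13.75
tool_pos: [0.5353, -0.0651, 0.2695]
orientation: [180.0, 0.0, -170.1]
force: [0.3, 0.0, 0.7]
opening: 0.0345
```

```bash
python3 f.py;python3 - <<'E'
from h import *
s=ctrl.snapshot("side")
cv2.imwrite("pics/c.png",cv2.resize(s["pixels"][140:300,230:430],None,fx=3.6,fy=3.6))
E
```

```text
t 13.75 theta 0.899 r 0.2102 y 0.036 F u 0.3 -0.05 0.75 tang -0.7 My -0.112 open 0.0345497411192763 tilt [ 1.7999e+02  3.0000e-02 -1.7011e+02]
outward radial 0.4 q -0.007 gravity N -0.66
```

View pics/c.png

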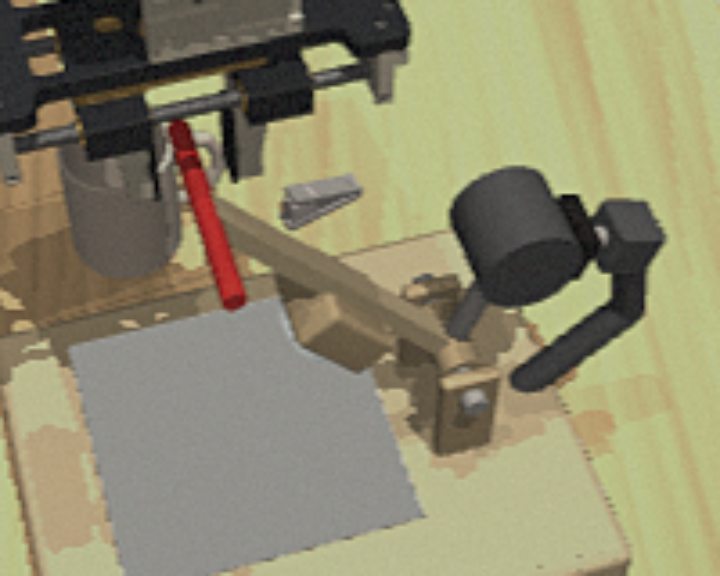

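The bar sits free between the fingers and the weight is against the pad. I wait a second and check for drift against this picture.

```bash
cat > drift.py <<'E'
from h import *
def red():
    s=ctrl.snapshot("side");im=s["pixels"].astype(int)[140:260,250:330];b,g,r=im[...,0],im[...,1],im[...,2]
    ys,xs=np.nonzero((r>70)&(g<.4*r)&(b<.5*r));k=ys>np.percentile(ys,50);return len(xs),round(xs[k].mean(),2),round(ys.max(),2),round(ys[k].mean(),2)
for i in range(20):
    v=red()
    if i%4==0 or i==19:print(ctrl.get_obs()["clock"],v,np.round(ctrl.get_obs()["force"],2))
E
python3 drift.py
```

```text
13.85 (313, np.float64(41.51), np.int64(85), np.float64(73.24)) [ 0.12  0.27 -0.41]
14.05 (314, np.float64(41.5), np.int64(85), np.float64(73.23)) [-0.08  0.13  0.66]
14.25 (314, np.float64(41.49), np.int64(85), np.float64(73.18)) [0.52 0.1  0.39]
14.45 (313, np.float64(41.47), np.int64(85), np.float64(73.2)) [0.   0.06 0.08]
14.65 (311, np.float64(41.49), np.int64(85), np.float64(73.26)) [-0.85  0.51  0.15]
14.8 (314, np.float64(41.5), np.int64(85), np.float64(73.23)) [-0.59 -0.13 -0.13]
```

No drift over 1 s, so the arm leans on its stop unaided. I open fully, lift clear, tilt the gripper away from the raised bar, and hover over the rocker's raised end.

>>> carry_out:
  increments:
    - [0, 0, 0, 0, 0, 0, 0.2]
    - [0, 0, 0, 0, 0, 0, 0.2]
    - [0, 0, 0, 0, 0, 0, 0.2]
    - [0, 0, 0, 0, 0, 40, 0.2]
    - [0, 0, 0, 0, 0, 80, 0.2]
    - [0, 0, 0, 0, 0, 110, 0.2]
    - [0, 0, 0, 0, 0, 110, 1]
    - [12, 2, 0, -15, -85, 110, 1]
    - [24.6, 4.4, 0, -33, -170, 110, 1]
    - [24.6, 4.4, 0, -33, -170, 110, 1]
    - [24.6, 4.4, 0, -33, -170, 110, 1]
    - [24.6, 4.4, 0, -33, -170, 110, 1]
    - [24.6, 4.4, 0, -33, -170, 60, 1]
    - [24.6, 4.4, 0, -33, -170, 10, 1]
    - [24.6, 4.4, 0, -33, -170, -40, 1]
    - [24.6, 4.4, 0, -33, -170, -90, 1]
    - [24.6, 4.4, 0, -33, -170, -140, 1]
    - [24.6, 4.4, 0, -35, -150, -150, 1]
    - [24.6, 4.4, 0, -38, -130, -160, 1]
    - [24.6, 4.4, 0, -38, -130, -160, 1]

```text
clock: 17.3
tool_pos: [0.4977, -0.1921, 0.1108]
orientation: [155.1, -0.0, -169.8]
force: [0.0, 0.6, 0.1]
opening: 0.0008
```

```bash
python3 - <<'E'
from h import *
o=ctrl.get_obs();print(o["clock"],o["tool_pos"],o["orientation"],o["force"],o["opening"])
s=ctrl.snapshot("side");t=ctrl.snapshot("top")
cv2.imwrite("pics/d.png",np.hstack([cv2.resize(s["pixels"][150:350,210:430],(550,500)),cv2.resize(t["pixels"][100:280,360:450],(250,500))]))
E
```

```text
17.3 [ 0.49769099 -0.19212413  0.11083621] [ 1.55050189e+02 -3.49784543e-02 -1.69846592e+02] [0.01133467 0.56855357 0.13434096] 0.0007840382487466944
```

View pics/d.png

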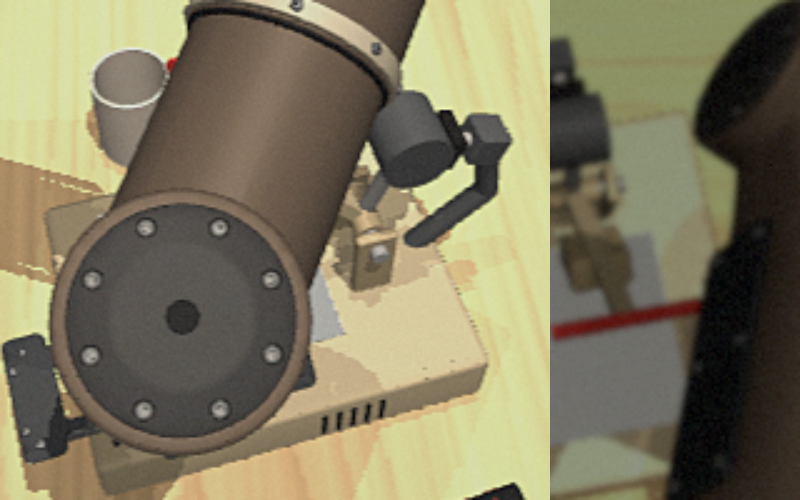

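The weight is still against the pad and nothing touches the lamp; the rocker itself is hidden. I press down and feel for it.

>>> carry_out:
  increments:
    - [0, 0, 0, 0, -3, -12, 1]
    - [0, 0, 0, 0, -3, -18, 1]
    - [0, 0, 0, 0, -3, -21, 1]
    - [0, 0, 0, 0, -3, -24, 1]
    - [0, 0, 0, 0, -3, -27, 1]
    - [0, 0, 0, 0, -3, -27, 1]

```text
clock: 18.15
tool_pos: [0.4982, -0.1985, 0.0827]
orientation: [155.1, -0.0, -170.1]
force: [2.5, 0.0, 3.5]
opening: 0.0004
```

>>> carry_out:
  increments:
    - [0, 0, 0, 0, 0, -2, 1]
    - [0, 0, 0, 0, 0, -4, 1]
    - [0, 0, 0, 0, 0, -5, 1]
    - [0, 0, 0, 0, 0, -5, 1]

```text
clock: 18.65
tool_pos: [0.4992, -0.1985, 0.0803]
orientation: [155.1, 0.1, -170.0]
force: [2.8, 3.3, 21.0]
opening: 0.0006
```

The force rose to 21 N as the tip bottomed out. I retreat the way I came and look.

>>> carry_out:
  increments:
    - [0, 0, 0, 0, 0, 10, 1]
    - [0, 0, 0, 0, 0, 30, 1]
    - [0, 0, 0, 6, -40, 40, 1]
    - [0, 0, 0, 6, -40, 100, 1]
    - [0, 0, 0, 6, -40, 160, 1]
    - [0, 0, 0, 6, -40, 220, 1]
    - [0, 0, 0, 6, -40, 270, 1]
    - [0, 0, 0, -15, -95, 270, 1]
    - [0, 0, 0, -40, -150, 270, 1]
    - [0, 0, 0, -60, -205, 270, 1]
    - [0, 0, 0, -80, -260, 270, 1]
    - [0, 0, 0, -80, -260, 270, 1]
    - [0, 0, 0, -80, -260, 270, 1]

```text
clock: 20.27
tool_pos: [0.4167, -0.4584, 0.3474]
orientation: [155.0, -0.2, -170.2]
force: [0.9, 0.1, 0.4]
opening: 0.0005
```

```bash
python3 - <<'E'
from h import *
o=ctrl.get_obs();print(o["clock"],o["tool_pos"],o["force"])
s=ctrl.snapshot("side");t=ctrl.snapshot("top")
cv2.imwrite("pics/e.png",np.hstack([cv2.resize(s["pixels"][170:350,210:430],(550,450)),cv2.resize(t["pixels"][230:270,400:440],(250,450))]))
E
```

```text
20.275 [ 0.41665992 -0.45844202  0.34738188] [0.92683382 0.05029554 0.38370867]
```

View pics/e.png

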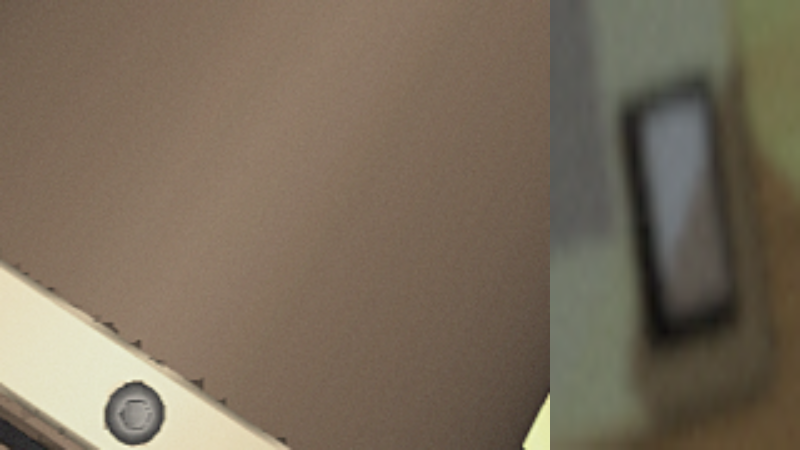

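The arm blocks the side view, so I swing it high and on the robot's side of the lamp over to the left.

>>> carry_out:
  increments:
    - [0, 0, 0, 0, 0, 60, 1]
    - [0, 0, 0, 0, 0, 90, 1]
    - [-12, -2, 0, 0, 50, 90, 1]
    - [-24.6, -4.4, 0, 0, 110, 90, 1]
    - [-24.6, -4.4, 0, 0, 170, 90, 1]
    - [-24.6, -4.4, 0, 0, 230, 90, 1]
    - [-24.6, -4.4, 0, 0, 290, 90, 1]
    - [-24.6, -4.4, 0, 0, 350, 90, 1]
    - [-24.6, -4.4, 0, 0, 410, 90, 1]
    - [-24.6, -4.4, 0, 0, 470, 90, 1]
    - [-24.6, -4.4, 0, 0, 530, 90, 1]
    - [-24.6, -4.4, 0, 0, 590, 90, 1]
    - [-24.6, -4.4, 0, 0, 650, 90, 1]
    - [-24.6, -4.4, 0, 0, 710, 90, 1]
    - [-24.6, -4.4, 0, 0, 770, 90, 1]
    - [-24.6, -4.4, 0, 0, 830, 90, 1]
    - [-24.6, -4.4, 0, 0, 830, 90, 1]
    - [-24.6, -4.4, 0, 0, 830, 90, 1]

```text
clock: 22.62
tool_pos: [0.4162, 0.372, 0.4377]
orientation: [180.0, 0.0, -170.0]
force: [-0.8, -0.6, 1.0]
opening: 0.0004
```

```bash
python3 - <<'E'
from h import *
o=ctrl.get_obs();print(o["clock"],o["tool_pos"],o["force"])
s=ctrl.snapshot("side");t=ctrl.snapshot("top");z=cv2.imread("pics/side_1.png")
z=cv2.resize(z[295:335,240:295],(247,180));n=cv2.resize(s["pixels"][295:335,240:295],(247,180))
cv2.imwrite("pics/f.png",np.hstack([cv2.resize(s["pixels"][150:390,210:430],(412,450)),np.vstack([z,n,np.zeros((90,247,3),np.uint8)])]))
for nm in("mug","clicker","remover","prism"):
  for c in(s,t): print(nm,[np.round(d["centre"],3).tolist() for d in ctrl.search_frame(c,nm)[:1]])
E
```

```text
22.625 [0.41624704 0.37199905 0.43770453] [-0.80948744 -0.64285997  0.98233589]
mug [[0.486, 0.1, 0.058]]
mug [[0.49, 0.123, 0.008]]
clicker [[0.714, -0.303, 0.018]]
clicker [[0.711, -0.294, 0.016]]
remover [[0.617, 0.119, 0.016]]
remover []
prism [[0.543, -0.32, 0.058]]
prism [[0.543, -0.311, 0.058]]
```

View pics/f.png

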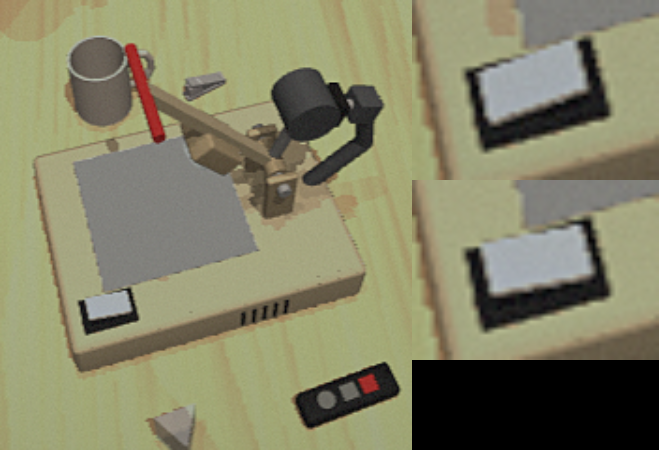

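The rocker's raised end is now down: its edge tilts as far the other way from the bezel as it did when off. The arm leans on the stop and the loose objects are where they were. I hand the job in.

```bash
python3 -c "
from plant import ctrl
print(ctrl.close_job())"
```

```text
the job is handed in; nothing more can be done
None
```

I lifted the lamp arm by its crossbar to about 0.9 rad, where it leans back on its stop by itself, and switched the rocker on. The job was handed in at about 23 s on the robot's clock; no verdict was reported.

- **Lamp arm:** After I opened the fingers, the crossbar did not drift for 1 s, and the last picture still shows the counterweight against the stop pad. I could not measure the contact force at the stop. The crossbar force readings scattered by 1–2 N near balance, so I judged the stop contact from the pictures and the lack of drift.
- **Rocker:** I pressed the raised end until it bottomed out; the force rose to 21 N, well above the 2–3 N it should take. The last picture shows it tilted about as far the other way as when it was off. I had no direct reading of its angle.
- **Loose objects:** The mug, clicker and prism were found within about 5 mm of their start positions, which is within the detection error. So was the staple remover, but only in the side view; the top view missed it at the end.
- **Robot:** It ended well clear of the lamp unit and the loose objects.

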